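# File the red ticket case in the sprung counter rack

### The job

At the dry cleaner's counter, first take the clothes brush off the row of ticket cases and lay it flat, bristles down, in the black tray; then file the red case with the pull tab between the blue and the white case, pushing it straight down so that it spreads them, until its foot is on the rack's floor. Let go and leave all four cases standing upright and fully down in the rack, and do not knock over or shift the spray bottle, mug, can or carton.

Things in the scene. Friction and masses are not known exactly. Their poses are not given: they have to be found in the camera images.
- case_red_center (a point): Red plastic ticket case, stands upright in the wooden stand at the start. Point half-way up it (72 mm above its foot). x: its 90 mm depth, y: its thickness, z up. Body 90 x 26 mm, 100 mm tall; its foot is bevelled on both broad faces from 26 mm thick (16 mm up) to 10 mm at the bottom. On top, centred, a pull tab 56 mm (x) x 14 mm (y) x 44 mm tall, so the whole is 144 mm tall; tab spans 28 to 72 mm above this point. About 0.25 kg. It is symmetric: either way round is fine.
- stand: Wooden stand fixed to the counter, base 120 x 90 mm, 6 mm thick, with a pocket whose floor is that base plate's top and whose rim is 45 mm above the counter; pocket 95 x 29 mm inside. Origin under its centre on the counter; x along the pocket's length. The red case must be lifted 45 mm to come out.
- rack: Dark steel file rack fixed to the counter, 120 mm (x) x 196 mm (y). Origin under its centre on the counter; y runs along the row of cases. Floor 8 mm above the origin; low lips 22 mm high at both x ends, 108 mm apart; end brackets 78 mm high at both y ends. Two aluminium end plates, inner faces 50 mm either side of the centre, 88 mm high, slide outwards along y up to 24 mm against springs (1.6 N at rest plus 0.08 N per mm each).
- case_blue_center (a point): Blue loose case standing in the rack at one end of the row of three, on the +y or the -y side. Point half-way up it (47.5 mm above its foot, so 55.5 mm above the rack's origin). Depth 90 mm (x), thickness 28 mm (y), height 95 mm; its top is bevelled on both broad faces from 28 mm (16 mm below the top) to 12 mm. About 0.3 kg. Gaps between cases start at 3 to 9 mm; the third case and the plates yield when one is pushed aside.
- case_white_center (a point): White loose case, always the middle one of the row; size, point and axes as the blue case.
- case_green_center (a point): Green loose case at the other end of the row; size, point and axes as the blue case.
- brush_center (a point): Clothes brush lying bristles down across the tops of the three cases, roughly along the row. Point at its centre, 22.5 mm above its underside. x along its 130 mm length, y its width, z up. Wooden back 38 mm wide and 24 mm thick (21 to 45 mm above the underside) over a black bristle block 122 x 32 x 21 mm (rigid). About 0.12 kg.
- tray: Black shallow tray fixed to the counter, 180 mm (x) x 110 mm (y), walls 5 mm thick and 16 mm high, floor 5 mm thick. Origin under its centre on the counter. Tray and stand may be on either side of the rack.
- spray: Amber spray bottle, 65 mm across, 178 mm tall, head reaching 42 mm from its axis. Origin at the centre of its underside. Leave alone.
- mug: White mug, 76 mm across plus handle, 90 mm tall. Origin at the centre of its underside. Leave alone.
- can: Can with yellow label, 66 mm across, 120 mm tall. Origin at the centre of its underside. Leave alone.
- carton: Small cardboard carton 50 x 100 mm, 50 mm tall, between robot and rack. Origin at the centre of its underside. Leave alone.
Mind the look-alikes: they are no part of the job. Of the things that look like the part that bears case_blue_center, the middle-sized one is meant.

How it is judged:
By the outcome, as a careful person would: the job done as asked, in the order asked, and still so for the second after the job is handed in, with the robot touching nothing.
It also fails if it takes over 64 s, if anything falls off the work surface, if the arm or the gripper's body presses on something with over 40 N, if the wrist force passes 120 N, or if a joint passes its speed limit or range.

### The arm

A 6-joint arm with a two-finger parallel gripper is mounted at the origin on the work surface. World frame = base frame: x ahead of the robot, y to its left, z up, the work surface at z = 0. Lengths are in m, angles in rad, forces in N, time in s.
With the tool pointing down it reaches from about 0.4 to 0.925 m from the base axis. Payload 12.5 kg.
Tool frame: the origin (TCP) lies at the very end of the fingers, on their centre line; the grasp point (between the pads) lies 19 mm behind it (env.grip_depth is the z of the grasp point in the tool frame, in m); z points along the fingers, y is the line along which they close (so a half turn about z gives the same grasp; the last joint's range is limited). The gripper opens to 95 mm and grips with 3 to 60 N. Pads are 20 mm wide; open, the fingers measure 119 mm over their backs; the gripper's body (75 mm by 180 mm) begins 59 mm behind the grasp point.
Start: joints at [1.031, 0.491, 1.559, -0, 1.092, -0.106], TCP at [0.263, 0.567, 0.215] pointing down, gripper open.
Joint ranges: [-3.1, 3.1], [-0.84, 2.19], [0.05, 2.79], [-1.13, 4.28], [0.06, 2.93], [-2.69, 2.69]. Speed limits (rad/s): [2.22, 2.22, 2.79, 3.14, 3.14, 3.14].

### API

Orientations are given as a unit quaternion [w, x, y, z].
In Python, from cell import env gives the robot as it stands.
- The arm moves only by the tool carry_out, never from a script. Its argument "increments" is text: rows parted by semicolons, each of 6 numbers parted by spaces: the shift along the tool's x, y, z in cm, then the turn, a rotation vector about the tool's x, y, z in rad. A call has 1 to 8 rows; each row shifts and turns the commanded pose from where the row before left it, along the tool's axes as they then stand; what a row does not reach is not made up. A row lasts 1/10 s, in which the tool goes at most 50 mm and 8.59 degrees, less where a joint would pass 70% of its speed; a pose out of reach is approached as far as the arm can. A call is refused whole if a number of a shift passes 5 or a number of a turn 0.15, either way. A call with a gripper value outside its range is refused whole. "jaw" is the finger opening in cm, from 0 to 9.51, set as the call begins (left out, the last holds). The fingers move at their own pace and stop on an object; the grip force is fixed at half the most. Time passes only in rows, so rows that do not move let the fingers close. It gives the time, the measured TCP pose, the force, the opening and the grip force at its end, in the units of the state.
- env.get_obs(): the state, without advancing time (a new reading comes with each control period).
- env.get_image(name): name is "scene" or "top" or "wrist"; returns the picture (384x512x3 uint8, red, green, blue); there is no depth.
- env.camera_params(name): a dict with "mtx" (3x3 intrinsics, pixels), "rvec" (rotation vector, rad) and "tvec" (3), from world to camera coordinates, as OpenCV has them. Camera axes: x right, y down, z forward; pixel columns grow to the right and rows downward; lengths in m; the calibration is good to about 2 mm. A picture is of the moment at which its call begins: read the wrist's pose just before it. camera_params takes no time and is no camera call; for the wrist camera it gives the pose at the moment of the call.
- env.job_done(): hands the job in; it is judged then, once.
Trained networks look in the newest picture that a camera, given by its name, has taken for a name from the list of things; names that differ only in an ending like _2 or _b are one class to them, and where a whole thing is asked for, a point or a joint stands for the part that bears it (a point fixed in the world has none). Each returns a list of dicts, best first, with "confidence" (0 to 1); they miss things now and then, are a little off and sometimes report something else, mostly with a low value. They report only what shows in the picture. A call takes as long as a camera call. They do not tell look-alikes from the thing itself.
- env.recognise(camera, label): "pixel" ([column, row] in pixels, amid what is visible of it).
The state is a dict: "t": time; "qpos": joint angles; "joint_vel": joint speeds; "joint_torque": joint torques, N m; "ee_pos": TCP position; "orientation": TCP orientation; "wrist_force": force on the tool from outside, world axes, zero at the start; "moment": the same for the moment, N m; "gripper_width": finger opening in m; "grasp_force": force on a finger pad.
Only numpy, scipy, OpenCV 4.12 (cv2) and the standard library are available. Lean on these libraries where they do the work, as an engineer would, in place of code of your own. Each camera call takes 0.05 s, during which the arm holds its last target. There are 200 camera calls.

## Working session

There is one attempt and no reset: what is moved stays moved. The work goes in short steps, Python scripts to look and compute and a tool call to move; the robot and the scene stay as the last step left them, time stands still between calls to the robot, and variables do not carry over. Pictures are saved under pics/ and viewed, at most 10 in all, crops included, and the job is handed in when it is done.

Besides the shell and the picture viewer there is one more tool, called as name(argument=value, ...) on one line, values as JSON. carry_out: Moves the arm, as the interface text tells. Its arguments: {"type":"object","properties":{"increments":{"type":"string"},"jaw":{"type":"number"}},"required":["increments"]}

```bash
mkdir -p pics; ls; cat > h.py <<'E'
import numpy as np, cv2
from cell import env
def cam(n):
    p=env.camera_params(n); R,_=cv2.Rodrigues(np.array(p["rvec"],float)); return np.array(p["mtx"],float),R,np.array(p["tvec"],float).ravel()
def at_z(n,px,z,c=None):
    K,R,t=c or cam(n); d=R.T@np.linalg.inv(K)@np.array([px[0],px[1],1.]); o=-R.T@t
    return o+d*(z-o[2])/d[2]
def proj(n,P,c=None):
    K,R,t=c or cam(n); q=K@(R@np.array(P,float)+t); return q[:2]/q[2]
def save(n,f,box=None,s=1):
    im=env.get_image(n)[:,:,::-1]
    if box: im=im[box[1]:box[3],box[0]:box[2]]
    cv2.imwrite("pics/"+f,cv2.resize(np.ascontiguousarray(im),None,fx=s,fy=s,interpolation=cv2.INTER_CUBIC))
E
python3 - <<'E'
from h import *
a=env.get_image("scene");b=env.get_image("top")
cv2.imwrite("pics/top0.png",cv2.resize(b[:,:,::-1],(800,600),interpolation=cv2.INTER_CUBIC))
cv2.imwrite("pics/scene0.png",cv2.resize(a[:,:,::-1],(800,600),interpolation=cv2.INTER_CUBIC))
for n in("top","scene"):
    K,R,t=cam(n);print(n,K[0,0],(-R.T@t).round(3))
zs=dict(case_red_center=.078,stand=.045,rack=.02,case_blue_center=.1,case_white_center=.1,case_green_center=.1,brush_center=.148,tray=.005,spray=.1,mug=.09,can=.12,carton=.05)
for l,z in zs.items():
    for n in("top","scene"):
        print(l,n,[(np.round(r["pixel"]).astype(int).tolist(),round(r["confidence"],2),at_z(n,r["pixel"],z)[:2].round(3).tolist()) for r in env.recognise(n,l)])
print(env.get_obs())
E
```

```text
pics
top 477.32174290877106 [ 4.260e-01 -1.000e-03  1.127e+00]
scene 401.20001022411225 [ 1.094 -0.538  0.553]
case_red_center top [([122, 214], 0.74, [0.538, 0.312])]
case_red_center scene [([330, 132], 0.59, [0.514, 0.328])]
stand top [([135, 223], 0.74, [0.519, 0.292])]
stand scene [([332, 158], 0.74, [0.574, 0.259]), ([286, 202], 0.49, [0.62, 0.023])]
rack top [([248, 200], 0.79, [0.57, 0.034])]
rack scene [([274, 205], 0.69, [0.584, 0.022])]
case_blue_center top [([171, 310], 0.79, [0.332, 0.197]), ([224, 184], 0.57, [0.597, 0.084]), ([210, 246], 0.53, [0.463, 0.115])]
case_blue_center scene [([314, 194], 0.91, [0.695, 0.023]), ([261, 165], 0.73, [0.531, 0.035]), ([249, 133], 0.62, [0.389, 0.137])]
case_white_center top [([238, 188], 0.58, [0.586, 0.052]), ([139, 223], 0.42, [0.516, 0.268])]
case_white_center scene [([300, 198], 0.77, [0.683, -0.008]), ([218, 286], 0.2, [0.744, -0.276])]
case_green_center top [([253, 191], 0.53, [0.58, 0.02])]
case_green_center scene [([284, 200], 0.76, [0.664, -0.036])]
brush_center top [([249, 200], 0.74, [0.555, 0.029]), ([242, 169], 0.72, [0
[... 704 characters left out ...]
 array([ 1.03137015e+00,  4.90873265e-01,  1.55889229e+00, -4.26426801e-06,
        1.09171328e+00, -1.05583790e-01]), 'joint_vel': array([-5.01364942e-04, -2.19324684e-04,  7.66706867e-05,  1.07595847e-03,
       -7.92195072e-04, -1.22999392e-03]), 'joint_torque': array([ 4.82106989e-03, -6.12479568e+01, -2.58433932e+01,  6.95434073e-02,
        4.43915161e-02,  3.18878449e-05]), 'ee_pos': array([0.26270515, 0.56712641, 0.21468022]), 'orientation': array([1.98327561e-05, 2.15223035e-01, 9.76564919e-01, 5.33789884e-05]), 'wrist_force': array([ 0.33862943, -0.80742472,  1.05177167]), 'moment': array([0.00223567, 0.02253059, 0.05492226]), 'grasp_force': 0.0, 'gripper_width': 0.094951068561477}
```

View pics/top0.png

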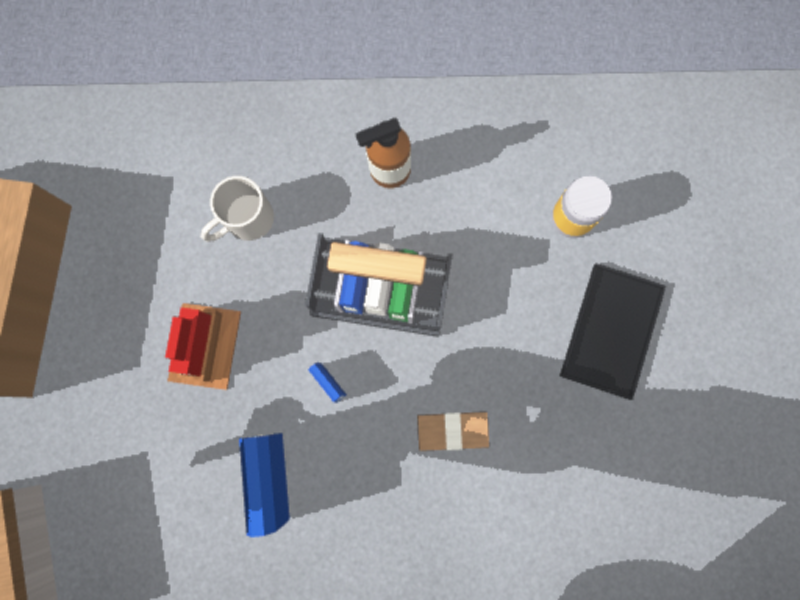

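View pics/scene0.png

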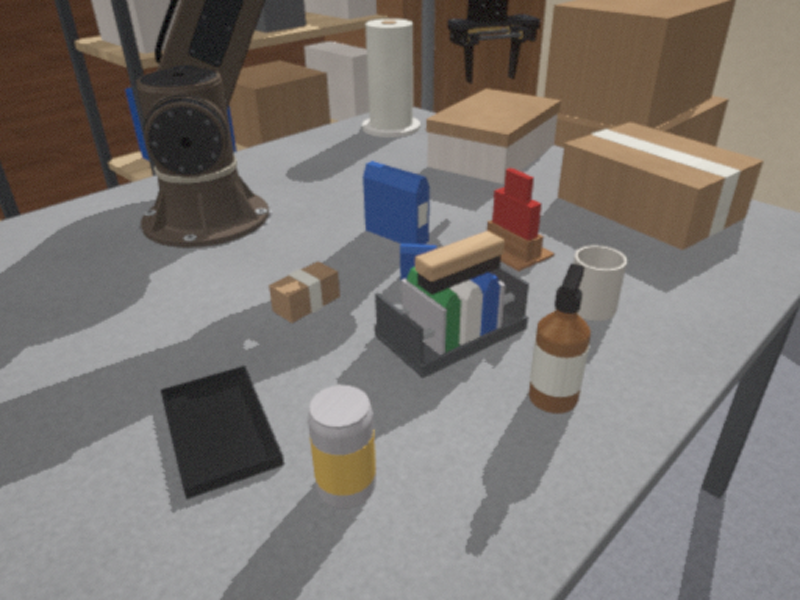

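The top view shows three blue look-alikes: the large one at (171,310) on the counter, the small one at (210,246) on the counter, and the middle-sized one at (224,184) standing in the rack at the +y end of the row. The rack one fits, being middle-sized and in the row. The brush lies at about (242,169), the red case at (122,214) in the stand, and the tray at (391,209). I'll confirm with one enlarged crop and fit the outlines.

```bash
python3 - <<'E'
from h import *
im=env.get_image("top"); bgr=np.ascontiguousarray(im[:,:,::-1])
cv2.imwrite("pics/crop1.png",cv2.resize(bgr[145:260,100:300],None,fx=4,fy=4,interpolation=cv2.INTER_CUBIC))
hsv=cv2.cvtColor(bgr,cv2.COLOR_BGR2HSV); c=cam("top")
def rect(name,m,box,z):
    k=np.zeros(m.shape,np.uint8); x0,y0,x1,y1=box; k[y0:y1,x0:x1]=m[y0:y1,x0:x1]*255
    k=cv2.morphologyEx(k,cv2.MORPH_OPEN,np.ones((2,2)))
    cs,_=cv2.findContours(k,0,2); q=max(cs,key=cv2.contourArea).reshape(-1,2)
    w=np.array([at_z("top",p,z,c)[:2] for p in q],np.float32)
    (x,y),s,a=cv2.minAreaRect(w); print(name,np.round((x,y),4),np.round(s,4),round(a,1))
H,S,V=[hsv[...,i].astype(int) for i in range(3)]
rect("brush",(H>8)&(H<25)&(S>60)&(V>180),(200,145,285,190),.148)
rect("tab",((H<6)|(H>172))&(S>150)&(V>170),(100,190,135,245),.150)
rect("red all",((H<6)|(H>172))&(S>120),(100,190,160,250),.106)
rect("stand",(H>6)&(H<20)&(S>90),(100,190,160,252),.006)
rect("tray",(V<60),(350,160,435,262),.016)
rect("rackdark",(V<75),(195,145,292,216),.022)
rect("blue",(H>105)&(H<125)&(S>120),(208,170,238,205),.10)
rect("green",(H>50)&(H<80)&(S>100),(240,160,275,210),.10)
print(V[215,100:160],H[215,100:160])
E
```

```text
brush [0.6198 0.043 ] [0.1281 0.038 ] 80.0
tab [0.5215 0.3017] [0.0315 0.0857] 81.1
red all [0.5241 0.306 ] [0.0529 0.0898] 80.4
stand [0.5255 0.3096] [0.09   0.1192] 79.9
tray [ 0.5353 -0.3024] [0.1087 0.1761] 70.3
rackdark [0.6317 0.1357] [0.0108 0.0537] 79.8
blue [0.5862 0.0786] [0.0322 0.0509] 80.3
green [0.5775 0.0129] [0.0254 0.0433] 79.5
[196 193 191 190 189 192 197 191 212 221 221 220 220 216 151 107 102 101
 101 101 108 143 148 145 116 103 102 102 103 102 102 103 106 130 137 110
  96  95  91 101 127 131 135 144 147 146 147 143 140 142 138 113 126 130
 128 127 128 128 128 131] [110 111 109 107 110 110 110 161   0   1   1   1   1   1   1   1   1   1
   1   1   1   1   1   1   1   1   0   0   1   1   1   1   3  10  13  13
  13  13  12  12  13  13  13  12  13  13  13  13  13  13  13  12 113 107
 110 110 110 110 108 110]
```

View pics/crop1.png

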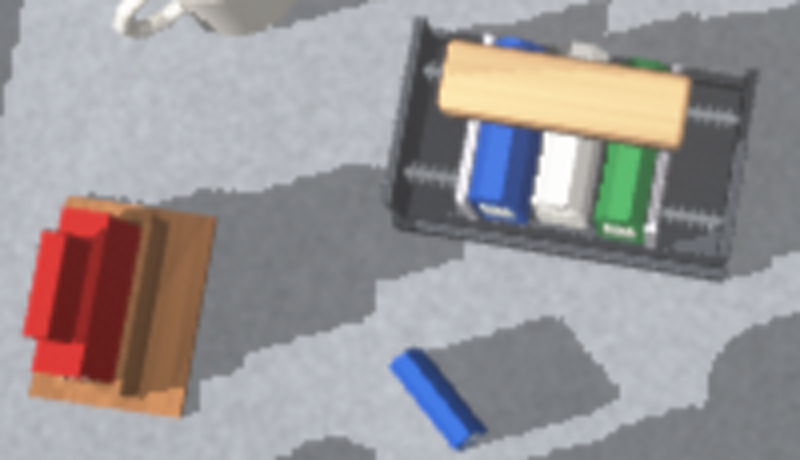

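The crop confirms it. The rack blue (crop (500,165), i.e. px (225,186)) stands next to the white (565,175) and green (625,190), and the small blue (435,395) lies on the counter. Sizes match: brush 128x38, stand 119x90 and tray 176x109 mm. Rack and stand yaw are about -10°, tray yaw about -20°. Next I plan the approach to above the brush.

```bash
cat >> h.py <<'E'
def pose():
    o=env.get_obs(); w,x,y,z=o["orientation"]
    from scipy.spatial.transform import Rotation as Ro
    return o,np.array(o["ee_pos"]),Ro.from_quat([x,y,z,w])
def plan(x,y,z,yaw,step=.045,turn=.14):
    "rows to TCP x,y,z, tool y axis at world yaw (deg, mod 180), pointing down"
    from scipy.spatial.transform import Rotation as Ro
    o,p,R=pose(); Y=np.array([np.cos(np.radians(yaw)),np.sin(np.radians(yaw)),0])
    if R.as_matrix()[:,1]@Y<0: Y=-Y
    Z=np.array([0,0,-1.]); G=Ro.from_matrix(np.c_[np.cross(Y,Z),Y,Z])
    rv=(R.inv()*G).as_rotvec(); d=np.array([x,y,z])-p
    n=max(1,int(np.ceil(max(np.linalg.norm(d)/step,np.linalg.norm(rv)/turn))))
    print("t",round(o["t"],2),"pos",p.round(4),"q6",round(o["qpos"][5],2),"dist",d.round(4),"rv",rv.round(3),"n",n)
    for i in range(n):
        s=R.inv().apply(d/n)*100; print(*s.round(2),*(rv/n).round(3),end="; "); R=R*Ro.from_rotvec(rv/n)
    print()
E
python3 -c "
from h import *
plan(.62,.043,.215,-10)"
```

```text
t 1.35 pos [0.2627 0.5671 0.2147] q6 -0.11 dist [ 3.573e-01 -5.241e-01  3.000e-04] rv [ 0.    -0.     1.312] n 15
-3.63 -2.17 -0.0 0.0 -0.0 0.087; -3.81 -1.84 -0.0 0.0 -0.0 0.087; -3.95 -1.5 -0.0 0.0 -0.0 0.087; -4.07 -1.15 -0.0 0.0 -0.0 0.087; -4.15 -0.79 -0.0 0.0 -0.0 0.087; -4.21 -0.43 -0.0 0.0 -0.0 0.087; -4.23 -0.06 -0.0 0.0 -0.0 0.087; -4.22 0.31 -0.0 0.0 -0.0 0.087; -4.17 0.68 -0.0 0.0 -0.0 0.087; -4.1 1.04 -0.0 0.0 -0.0 0.087; -3.99 1.39 -0.0 0.0 -0.0 0.087; -3.86 1.74 -0.0 0.0 -0.0 0.087; -3.69 2.07 -0.0 0.0 -0.0 0.087; -3.5 2.38 -0.0 0.0 -0.0 0.087; -3.27 2.68 -0.0 0.0 -0.0 0.087;
```

carry_out(increments="-3.63 -2.17 0 0 0 0.087; -3.81 -1.84 0 0 0 0.087; -3.95 -1.5 0 0 0 0.087; -4.07 -1.15 0 0 0 0.087; -4.15 -0.79 0 0 0 0.087; -4.21 -0.43 0 0 0 0.087; -4.23 -0.06 0 0 0 0.087; -4.22 0.31 0 0 0 0.087", jaw=7)

```text
t: 2.15
ee_pos: [0.4546, 0.2864, 0.2149]
orientation: [0.0, 0.537, 0.844, 0.0]
wrist_force: [-0.3, 0.7, -0.1]
gripper_width: 0.0702
grasp_force: 0.0
```

carry_out(increments="-4.17 0.68 0 0 0 0.087; -4.1 1.04 0 0 0 0.087; -3.99 1.39 0 0 0 0.087; -3.86 1.74 0 0 0 0.087; -3.69 2.07 0 0 0 0.087; -3.5 2.38 0 0 0 0.087; -3.27 2.68 0 0 0 0.087; 0 0 0 0 0 0")

```text
t: 2.95
ee_pos: [0.624, 0.0402, 0.2142]
orientation: [0.0, 0.766, 0.643, 0.0]
wrist_force: [-0.5, 0.4, -0.3]
gripper_width: 0.0702
grasp_force: 0.0
```

```bash
python3 - <<'E'
from h import *
plan(.62,.043,.117,-10,.03)
c=cam("wrist"); im=env.get_image("wrist"); cv2.imwrite("pics/w1.png",im[:,:,::-1])
print([ (r["pixel"],r["confidence"],at_z("wrist",r["pixel"],.148,c).round(4)) for r in env.recognise("wrist","brush_center")])
hsv=cv2.cvtColor(np.ascontiguousarray(im[:,:,::-1]),cv2.COLOR_BGR2HSV);H,S,V=[hsv[...,i].astype(int) for i in range(3)]
k=(((H>8)&(H<25)&(S>60)&(V>150))*255).astype(np.uint8); cs,_=cv2.findContours(k,0,2)
q=max(cs,key=cv2.contourArea).reshape(-1,2); w=np.array([at_z("wrist",p,.148,c)[:2] for p in q],np.float32)
print(q.min(0),q.max(0),cv2.minAreaRect(w))
E
```

```text
t 2.95 pos [0.624  0.0402 0.2142] q6 0.13 dist [-0.004   0.0028 -0.0972] rv [ 0.001  0.    -0.   ] n 4
0.05 -0.11 2.43 0.0 0.0 -0.0; 0.05 -0.11 2.43 0.0 0.0 -0.0; 0.05 -0.11 2.43 0.0 0.0 -0.0; 0.05 -0.11 2.43 0.0 0.0 -0.0; 
[([253.7, 179.2], 0.64, array([0.6252, 0.0585, 0.148 ]))]
[229 105] [281 261] ((0.6247015595436096, 0.05221560597419739), (0.11701994389295578, 0.03601972013711929), 79.68048858642578)
```

View pics/w1.png

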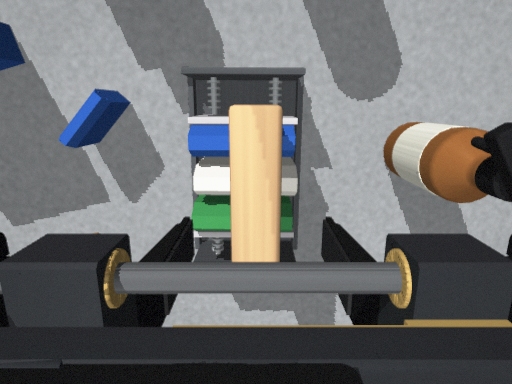

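The wrist view shows the brush along column 255, rows 105–261, over the blue, white and green cases, centred between the fingers. Descend and grip.

carry_out(increments="0.1 -0.05 2.5 0 0 0; 0.1 -0.05 2.5 0 0 0; 0.1 -0.05 2.5 0 0 0; 0 0 1.5 0 0 0; 0 0 0.7 0 0 0; 0 0 0 0 0 0")

```text
t: 3.65
ee_pos: [0.6202, 0.0483, 0.1172]
orientation: [-0.0, 0.763, 0.646, -0.0]
wrist_force: [-0.1, 0.5, 0.4]
gripper_width: 0.0702
grasp_force: 0.0
```

carry_out(increments="0 0 0 0 0 0; 0 0 0 0 0 0; 0 0 0 0 0 0; 0 0 0 0 0 0; 0 0 0 0 0 0; 0 0 0 0 0 0", jaw=2)

```text
t: 4.25
ee_pos: [0.6211, 0.0474, 0.1181]
orientation: [0.0, 0.764, 0.645, 0.0]
wrist_force: [0.2, 0.1, 3.2]
gripper_width: 0.0378
grasp_force: 30.0
```

carry_out(increments="0 0 -1 0 0 0; 0 0 -2 0 0 0; 0 0 -3 0 0 0; 0 0 -3 0 0 0; 0 0 0 0 0 0")

```text
t: 4.75
ee_pos: [0.6221, 0.0474, 0.212]
orientation: [0.002, 0.764, 0.645, 0.002]
wrist_force: [1.2, -0.1, -0.8]
gripper_width: 0.0381
grasp_force: 30.0
```

```bash
python3 -c "
from h import *
o=env.get_obs();print(o['gripper_width'],o['grasp_force'],o['wrist_force'])
plan(.5353,-.3024,.15,70.3,.04,.125)"
```

```text
0.03805711359836324 29.99974697828293 [ 1.19314325 -0.14535757 -0.83032864]
t 4.75 pos [0.6221 0.0474 0.212 ] q6 0.14 dist [-0.0868 -0.3498 -0.062 ] rv [ 0.006  0.003 -1.395] n 12
-3.0 -0.23 0.51 0.0 0.0 -0.116; -2.95 -0.57 0.51 0.0 0.0 -0.116; -2.86 -0.91 0.51 0.0 0.0 -0.116; -2.74 -1.24 0.51 0.0 0.0 -0.116; -2.58 -1.55 0.51 0.0 0.0 -0.116; -2.38 -1.84 0.51 0.0 0.0 -0.116; -2.15 -2.1 0.51 0.0 0.0 -0.116; -1.89 -2.33 0.51 0.0 0.0 -0.116; -1.61 -2.54 0.51 0.0 0.0 -0.116; -1.3 -2.71 0.51 0.0 0.0 -0.116; -0.98 -2.84 0.51 0.0 0.0 -0.116; -0.65 -2.93 0.52 0.0 0.0 -0.116;
```

carry_out(increments="-3.0 -0.23 0 0 0 -0.116; -2.95 -0.57 0 0 0 -0.116; -2.86 -0.91 0 0 0 -0.116; -2.74 -1.24 0 0 0 -0.116; -2.58 -1.55 0 0 0 -0.116; -2.38 -1.84 0 0 0 -0.116; -2.15 -2.1 1 0 0 -0.116; -1.89 -2.33 1 0 0 -0.116")

```text
t: 5.55
ee_pos: [0.5618, -0.1869, 0.1871]
orientation: [-0.0, 0.392, 0.92, 0.0]
wrist_force: [0.6, -0.3, -1.6]
gripper_width: 0.0378
grasp_force: 30.0
```

carry_out(increments="-1.61 -2.54 1 0 0 -0.116; -1.3 -2.71 1 0 0 -0.116; -0.98 -2.84 1 0 0 -0.116; -0.65 -2.93 1 0 0 -0.116; 0 0 0 0 0 0; 0 0 0 0 0 0")

```text
t: 6.15
ee_pos: [0.5327, -0.3026, 0.1469]
orientation: [-0.001, 0.174, 0.985, 0.0]
wrist_force: [0.8, 0.5, -0.6]
gripper_width: 0.0377
grasp_force: 30.0
```

```bash
python3 - <<'E'
from h import *
a=env.get_image("scene")[200:380,60:260,::-1];b=env.get_image("top")[150:330,325:525,::-1]
cv2.imwrite("pics/hov.png",np.hstack([cv2.resize(np.ascontiguousarray(i),(400,360*400//400*1),interpolation=cv2.INTER_CUBIC) for i in(a,b)]))
plan(.5353,-.3024,.024,70.3,.03,.125)
E
```

```text
t 6.25 pos [ 0.5333 -0.3017  0.1476] q6 -1.85 dist [ 0.002  -0.0007 -0.1236] rv [ 0.    -0.    -0.004] n 5
-0.04 -0.0 2.47 0.0 -0.0 -0.001; -0.04 -0.0 2.47 0.0 -0.0 -0.001; -0.04 -0.0 2.47 0.0 -0.0 -0.001; -0.04 -0.0 2.47 0.0 -0.0 -0.001; -0.04 0.0 2.47 0.0 -0.0 -0.001;
```

View pics/hov.png

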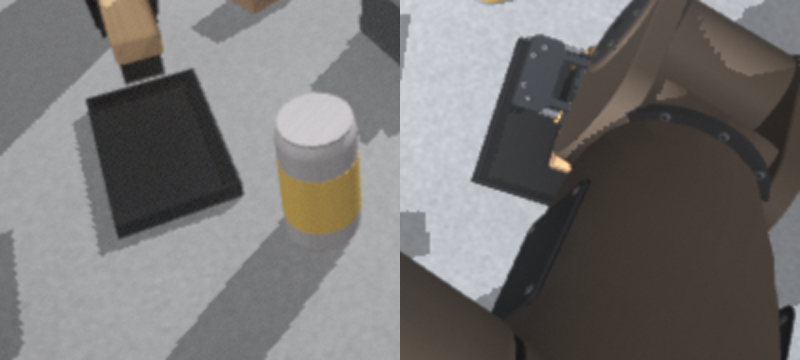

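The brush is held level along the tray's length: in the scene half its end is at (130,50) above the tray, and in the top half its near end is at (560,160) inside the tray outline. Lower it.

carry_out(increments="0 0 3 0 0 0; 0 0 3 0 0 0; 0 0 3 0 0 0; 0 0 2 0 0 0; 0 0 1 0 0 0; 0 0 0.4 0 0 0; 0 0 0 0 0 0; 0 0 0 0 0 0")

```text
t: 7.05
ee_pos: [0.5338, -0.3026, 0.0247]
orientation: [0.001, 0.172, 0.985, -0.0]
wrist_force: [0.6, 0.0, -0.9]
gripper_width: 0.0377
grasp_force: 30.0
```

carry_out(increments="0 0 0.2 0 0 0; 0 0 0.2 0 0 0; 0 0 0.1 0 0 0; 0 0 0 0 0 0")

```text
t: 7.45
ee_pos: [0.5335, -0.3027, 0.02]
orientation: [0.001, 0.173, 0.985, -0.0]
wrist_force: [-3.2, 1.6, 12.2]
gripper_width: 0.0379
grasp_force: 30.0
```

Contact with the tray floor at the expected height. Release and rise.

carry_out(increments="0 0 0 0 0 0; 0 0 0 0 0 0; 0 0 0 0 0 0; 0 0 0 0 0 0", jaw=6.5)

```text
t: 7.85
ee_pos: [0.5332, -0.3024, 0.0185]
orientation: [-0.0, 0.173, 0.985, 0.0]
wrist_force: [-0.8, 0.3, 0.1]
gripper_width: 0.0628
grasp_force: 0.0
```

carry_out(increments="0 0 -1 0 0 0; 0 0 -3 0 0 0; 0 0 -4.5 0 0 0; 0 0 -4.5 0 0 0; 0 0 -4.5 0 0 0; 0 0 -2 0 0 0; 0 0 0 0 0 0")

```text
t: 8.55
ee_pos: [0.5341, -0.303, 0.2177]
orientation: [0.003, 0.172, 0.985, -0.001]
wrist_force: [0.7, 0.1, 0.1]
gripper_width: 0.0652
grasp_force: 0.0
```

```bash
python3 -c "
from h import *
plan(.5255,.3096,.22,80,.044,.125)"
```

```text
t 8.55 pos [ 0.5341 -0.303   0.2177] q6 -1.85 dist [-0.0086  0.6126  0.0023] rv [-0.002  0.006 -0.172] n 14
1.54 4.09 -0.03 -0.0 0.0 -0.012; 1.49 4.11 -0.03 -0.0 0.0 -0.012; 1.44 4.13 -0.03 -0.0 0.0 -0.012; 1.39 4.15 -0.03 -0.0 0.0 -0.012; 1.34 4.17 -0.03 -0.0 0.0 -0.012; 1.29 4.18 -0.03 -0.0 0.0 -0.012; 1.24 4.2 -0.03 -0.0 0.0 -0.012; 1.19 4.21 -0.02 -0.0 0.0 -0.012; 1.13 4.23 -0.02 -0.0 0.0 -0.012; 1.08 4.24 -0.02 -0.0 0.0 -0.012; 1.03 4.25 -0.02 -0.0 0.0 -0.012; 0.98 4.27 -0.02 -0.0 0.0 -0.012; 0.93 4.28 -0.02 -0.0 0.0 -0.012; 0.87 4.29 -0.02 -0.0 0.0 -0.012;
```

carry_out(increments="1.54 4.09 0 0 0 -0.012; 1.49 4.11 0 0 0 -0.012; 1.44 4.13 0 0 0 -0.012; 1.39 4.15 0 0 0 -0.012; 1.34 4.17 0 0 0 -0.012; 1.29 4.18 0 0 0 -0.012; 1.24 4.2 0 0 0 -0.012; 1.19 4.21 0 0 0 -0.012")

```text
t: 9.35
ee_pos: [0.528, 0.0493, 0.2129]
orientation: [-0.001, 0.125, 0.992, -0.0]
wrist_force: [1.5, -1.4, 0.0]
gripper_width: 0.0648
grasp_force: 0.0
```

carry_out(increments="1.13 4.23 0 0 0 -0.012; 1.08 4.24 0 0 0 -0.012; 1.03 4.25 0 0 0 -0.012; 0.98 4.27 0 0 0 -0.012; 0.93 4.28 0 0 0 -0.012; 0.87 4.29 0 0 0 -0.012; 0 0 0 0 0 0; 0 0 0 0 0 0", jaw=4.5)

```text
t: 10.15
ee_pos: [0.5253, 0.3107, 0.2125]
orientation: [-0.001, 0.088, 0.996, -0.001]
wrist_force: [0.1, -0.1, -0.7]
gripper_width: 0.0451
grasp_force: 0.0
```

```bash
python3 - <<'E'
from h import *
plan(.5255,.3096,.112,80,.03,.125)
c=cam("wrist"); im=np.ascontiguousarray(env.get_image("wrist")[:,:,::-1])
t=np.ascontiguousarray(env.get_image("top")[:,:,::-1])
cv2.imwrite("pics/w2.png",np.hstack([cv2.resize(im,(400,300)),cv2.resize(t[135:225,190:310],(400,300),interpolation=cv2.INTER_CUBIC)])); cv2.imwrite("t2.png",t); cv2.imwrite("w2full.png",im)
hsv=cv2.cvtColor(im,cv2.COLOR_BGR2HSV);H,S,V=[hsv[...,i].astype(int) for i in range(3)]
for thr in(150,190,205):
    k=((((H<6)|(H>172))&(S>150)&(V>thr))*255).astype(np.uint8); cs,_=cv2.findContours(k,0,2)
    for q in sorted(cs,key=cv2.contourArea)[-2:]:
        q=q.reshape(-1,2); w=np.array([at_z("wrist",p,.150,c)[:2] for p in q],np.float32)
        print(thr,q.min(0),q.max(0),cv2.minAreaRect(w))
for s in(-1,1):
  for u in(-1,1): print(proj("wrist",np.array([.5255,.3096,.15])+.028*s*np.array([.985,-.174,0])+.007*u*np.array([.174,.985,0]),c))
E
```

```text
t 10.15 pos [0.5253 0.3107 0.2125] q6 -0.97 dist [ 0.0002 -0.0011 -0.1005] rv [-0.001 -0.002 -0.002] n 4
-0.01 -0.02 2.51 -0.0 -0.0 -0.001; -0.01 -0.02 2.51 -0.0 -0.0 -0.001; -0.01 -0.02 2.51 -0.0 -0.0 -0.001; -0.01 -0.02 2.51 -0.0 -0.0 -0.001; 
150 [248 177] [249 179] ((0.5058314204216003, 0.30836328864097595), (0.0015369151951745152, 0.0005119074485264719), 34.03631591796875)
150 [247 137] [277 239] ((0.5162293910980225, 0.3165430426597595), (0.02116134949028492, 0.07590728253126144), 80.70654296875)
190 [249 227] [254 239] ((0.5474168658256531, 0.3029121458530426), (0.0037413735408335924, 0.00954365637153387), 79.72589874267578)
190 [247 137] [277 239] ((0.5163434743881226, 0.3165324032306671), (0.021145448088645935, 0.0755716860294342), 80.70654296875)
205 [249 228] [254 239] ((0.5478043556213379, 0.3028418719768524), (0.003741362364962697, 0.008755945600569248), 79.72578430175781)
205 [247 138] [277 238] ((0.5162093043327332, 0.3165785074234009), (0.02109786868095398, 0.07448344677686691), 80.70654296875)
[245.05179862 165.75677137]
[264.86046982 165.72069921]
[245.88471181 239.62467172]
[264.59027943 239.59604914]
```

View pics/w2.png

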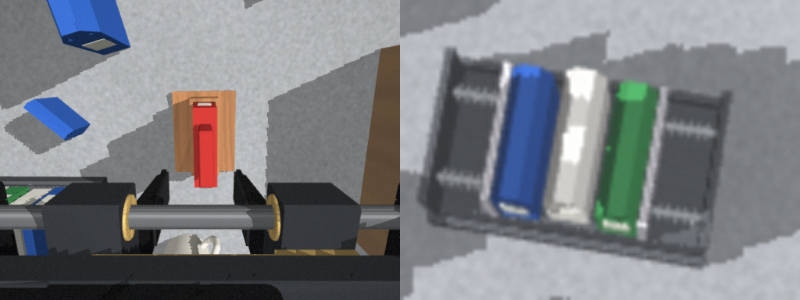

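The left half (wrist view) shows the tab about 9 px to the right of my prediction (full-frame columns ~250–277). The right half shows blue, white and green still upright in the rack. I'll measure both edges exactly before descending.

```bash
python3 - <<'E'
from h import *
c=cam("wrist"); im=cv2.imread("w2full.png"); hsv=cv2.cvtColor(im,cv2.COLOR_BGR2HSV)
for r in(150,160,180,200,220,235): print(r,[(x,*hsv[r,x]) for x in range(240,286,2)] if r in(180,220) else [(x,int(hsv[r,x,2])) for x in range(240,286,3)])
H,S,V=[hsv[...,i].astype(int) for i in range(3)]
k=(((H>7)&(H<20)&(S>90))*255).astype(np.uint8)[:240,200:330]; cs,_=cv2.findContours(k,0,2)
q=max(cs,key=cv2.contourArea).reshape(-1,2)+[200,0]
print("stand px",q.min(0),q.max(0),"pred",[proj("wrist",np.array([.5255,.3096,.006])+.06*s*np.array([.985,-.174,0])+.045*u*np.array([.174,.985,0]),c).round(0).tolist() for s in(-1,1) for u in(-1,1)])
ct=cam("top"); t=cv2.imread("pics/top0.png"); t=cv2.resize(t,(512,384),interpolation=cv2.INTER_AREA)
h=cv2.cvtColor(t,cv2.COLOR_BGR2HSV).astype(int)
for r in(208,215,222):
    row=h[r,100:135]; m=[x+100 for x in range(35) if (row[x,0]<6 or row[x,0]>172) and row[x,1]>150 and row[x,2]>195]
    print(r,m,at_z("top",(m[0]-.5,r),.15,ct).round(4),at_z("top",(m[-1]+.5,r),.15,ct).round(4))
E
```

```text
150 [(240, 130), (243, 136), (246, 156), (249, 222), (252, 220), (255, 221), (258, 222), (261, 221), (264, 222), (267, 222), (270, 222), (273, 222), (276, 222), (279, 205), (282, 201), (285, 192)]
160 [(240, 128), (243, 135), (246, 150), (249, 171), (252, 163), (255, 118), (258, 135), (261, 134), (264, 139), (267, 143), (270, 184), (273, 220), (276, 220), (279, 204), (282, 199), (285, 189)]
180 [(240, np.uint8(13), np.uint8(135), np.uint8(134)), (242, np.uint8(13), np.uint8(135), np.uint8(130)), (244, np.uint8(13), np.uint8(128), np.uint8(138)), (246, np.uint8(11), np.uint8(131), np.uint8(138)), (248, np.uint8(1), np.uint8(187), np.uint8(149)), (250, np.uint8(1), np.uint8(184), np.uint8(150)), (252, np.uint8(1), np.uint8(194), np.uint8(147)), (254, np.uint8(1), np.uint8(187), np.uint8(147)), (256, np.uint8(1), np.uint8(190), np.uint8(216)), (258, np.uint8(1), np.uint8(186), np.uint8(219)), (260, np.uint8(1), np.uint8(188), np.uint8(220)), (262, np.uint8(1), np.uint8(191), np.uint8(219)), (264, np.uint8(1), np.uint8(187), np.uint8(220)), (266, np.uint8(1), np.uint8(186), np.uint8(221)
[... 1637 characters left out ...]
147), np.uint8(218)), (280, np.uint8(14), np.uint8(87), np.uint8(200)), (282, np.uint8(114), np.uint8(7), np.uint8(174)), (284, np.uint8(115), np.uint8(8), np.uint8(181))]
235 [(240, 182), (243, 186), (246, 188), (249, 220), (252, 222), (255, 144), (258, 219), (261, 219), (264, 220), (267, 220), (270, 222), (273, 200), (276, 220), (279, 195), (282, 193), (285, 192)]
stand px [220 116] [301 223] pred [[216.0, 113.0], [298.0, 113.0], [220.0, 217.0], [295.0, 216.0]]
208 [110, 111, 112, 113, 114] [0.5429 0.3164 0.15  ] [0.5427 0.3061 0.15  ]
215 [109, 110, 111, 112, 113] [0.5284 0.3181 0.15  ] [0.5282 0.3077 0.15  ]
222 [107, 108, 109, 110, 111, 112] [0.514  0.3217 0.15  ] [0.5138 0.3094 0.15  ]
```

The tab centre is at y≈0.3145 (top camera 0.313, wrist 0.316), so I shift +4 mm along tool y. Descend and grip it.

carry_out(increments="0 0.2 2.5 0 0 0; 0 0.2 2.5 0 0 0; 0 0 2.5 0 0 0; 0 0 1.5 0 0 0; 0 0 1 0 0 0; 0 0 0 0 0 0; 0 0 0 0 0 0")

```text
t: 10.95
ee_pos: [0.5272, 0.3137, 0.1143]
orientation: [0.0, 0.09, 0.996, 0.0]
wrist_force: [0.0, 0.6, -0.4]
gripper_width: 0.0449
grasp_force: 0.0
```

carry_out(increments="0 0 0 0 0 0; 0 0 0 0 0 0; 0 0 0 0 0 0; 0 0 0 0 0 0; 0 0 0 0 0 0; 0 0 0 0 0 0", jaw=0.5)

```text
t: 11.55
ee_pos: [0.5268, 0.3142, 0.1138]
orientation: [0.0, 0.089, 0.996, 0.0]
wrist_force: [-0.5, 0.0, 2.3]
gripper_width: 0.0138
grasp_force: 30.0
```

Gripped at 14 mm with no side load. Lift straight up and measure the row of cases.

carry_out(increments="0 0 -1 0 0 0; 0 0 -2 0 0 0; 0 0 -2 0 0 0; 0 0 -2.5 0 0 0; 0 0 -2.5 0 0 0; 0 0 -2.5 0 0 0; 0 0 -1 0 0 0; 0 0 0 0 0 0")

```text
t: 12.35
ee_pos: [0.527, 0.3142, 0.2499]
orientation: [0.001, 0.089, 0.996, 0.001]
wrist_force: [0.6, 0.7, -2.6]
gripper_width: 0.0141
grasp_force: 30.0
```

```bash
python3 - <<'E'
from h import *
o=env.get_obs();print(o['ee_pos'],o['gripper_width'],o['wrist_force'])
t=cv2.imread("t2.png"); c=cam("top")
# rectify plane z=.103 in rack frame: origin guess O, u=rack x, v=rack y
O=np.array([.585,.045,.103]);u=np.array([.985,-.174,0]);v=np.array([.174,.985,0])
n=400;s=.0005
P=lambda i,j:O+u*(n/2-j)*s+v*(n/2-i)*s
src=np.float32([[0,0],[n,0],[n,n],[0,n]]);dst=np.float32([proj("top",P(*p),c) for p in src])
M=cv2.getPerspectiveTransform(dst,src); w=cv2.warpPerspective(t,M,(n,n),flags=cv2.INTER_CUBIC)
cv2.imwrite("pics/rect.png",cv2.resize(w,(600,600)))
E
```

```text
[0.52700473 0.31421323 0.24992609] 0.014125989549247178 [ 0.64702628  0.73830806 -2.63065527]
```

View pics/rect.png

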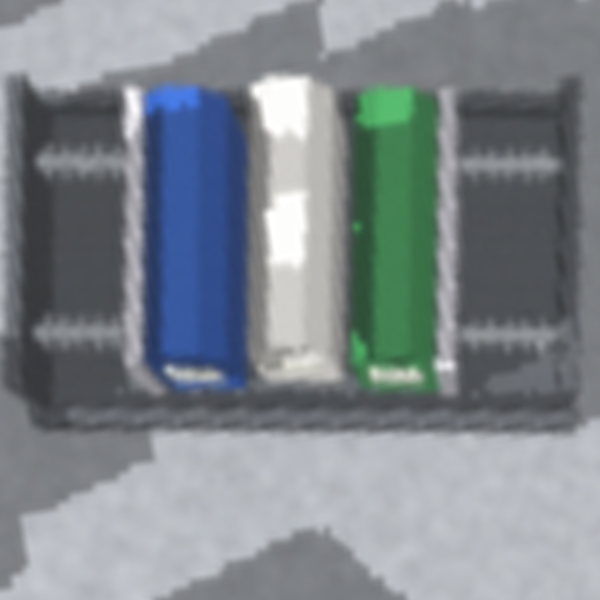

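The rectified view at the case tops (3 px/mm) shows blue spanning columns ~145–229, white ~250–333 and green ~352–437. The rack's midline is at row ~222. I'll refine the blue/white gap with a profile and plan the hover.

```bash
python3 - <<'E'
from h import *
w=cv2.imread("pics/rect.png"); 
for r0,r1 in((140,190),(290,340)):
    g=w[r0:r1].mean(0); print(r0); print([(x,*g[x].round().astype(int).tolist()) for x in range(120,360,6)])
plan(.614,.061,.245,80,.04,.125)
E
```

```text
140
[(120, 111, 108, 105), (126, 140, 135, 135), (132, 174, 167, 169), (138, 166, 158, 159), (144, 119, 100, 94), (150, 98, 63, 49), (156, 101, 61, 44), (162, 132, 76, 51), (168, 157, 88, 56), (174, 159, 89, 57), (180, 160, 89, 57), (186, 159, 89, 57), (192, 158, 89, 57), (198, 149, 83, 54), (204, 142, 78, 51), (210, 141, 78, 51), (216, 141, 78, 51), (222, 136, 76, 50), (228, 120, 69, 47), (234, 111, 65, 46), (240, 111, 66, 48), (246, 109, 83, 73), (252, 116, 114, 114), (258, 122, 124, 125), (264, 132, 134, 135), (270, 174, 177, 179), (276, 201, 204, 206), (282, 203, 206, 208), (288, 202, 206, 208), (294, 202, 206, 208), (300, 201, 205, 207), (306, 190, 193, 195), (312, 181, 184, 186), (318, 180, 184, 185), (324, 179, 183, 185), (330, 168, 171, 173), (336, 146, 148, 150), (342, 132, 132, 134), (348, 97, 97, 94), (354, 69, 81, 61)]
290
[(120, 109, 105, 103), (126, 152, 146, 147), (132, 180, 174, 176), (138, 166, 159, 160), (144, 116, 96, 89), (150, 97, 62, 47), (156, 102, 61, 42), (162, 135, 77, 50), (168, 159, 89, 56), (174, 161, 90, 56), (180, 160, 90, 56), (186, 160, 89, 56), (192,
[... 220 characters left out ...]
8, 123, 124, 125), (264, 142, 144, 145), (270, 187, 190, 191), (276, 203, 207, 208), (282, 203, 207, 208), (288, 203, 207, 208), (294, 203, 206, 208), (300, 199, 202, 204), (306, 185, 189, 190), (312, 180, 184, 185), (318, 180, 184, 185), (324, 179, 183, 184), (330, 163, 165, 167), (336, 143, 144, 146), (342, 124, 124, 125), (348, 88, 90, 82), (354, 69, 90, 58)]
t 12.35 pos [0.527  0.3142 0.2499] q6 -0.96 dist [ 0.087  -0.2532 -0.0049] rv [ 0.001  0.002 -0.004] n 7
-1.87 -3.34 0.07 0.0 0.0 -0.001; -1.86 -3.34 0.07 0.0 0.0 -0.001; -1.86 -3.34 0.07 0.0 0.0 -0.001; -1.86 -3.34 0.07 0.0 0.0 -0.001; -1.86 -3.34 0.07 0.0 0.0 -0.001; -1.86 -3.34 0.07 0.0 0.0 -0.001; -1.85 -3.35 0.07 0.0 0.0 -0.001;
```

carry_out(increments="-1.86 -3.3 0 0 0 0; -1.86 -3.3 0 0 0 0; -1.86 -3.3 0 0 0 0; -1.86 -3.3 0 0 0 0; -1.86 -3.3 0 0 0 0; -1.86 -3.3 0 0 0 0; -1.85 -3.3 0.5 0 0 0; 0 0 0 0 0 0")

```text
t: 13.15
ee_pos: [0.6142, 0.0597, 0.2412]
orientation: [-0.001, 0.091, 0.996, -0.001]
wrist_force: [0.0, -0.2, -2.1]
gripper_width: 0.0135
grasp_force: 30.0
```

```bash
python3 - <<'E'
from h import *
plan(.6144,.063,.225,80,.03,.125)
c=cam("wrist"); im=np.ascontiguousarray(env.get_image("wrist")[:,:,::-1]); s=np.ascontiguousarray(env.get_image("scene")[110:240,220:360,::-1])
cv2.imwrite("pics/w3.png",np.hstack([cv2.resize(im,(480,360)),cv2.resize(s,(320,360),interpolation=cv2.INTER_CUBIC)])); cv2.imwrite("w3full.png",im)
O=np.array([.6144,.063,0]);u=np.array([.985,-.174,0]);v=np.array([.174,.985,0])
for d in(-.045,.0): print([proj("wrist",O+u*d+v*k+[0,0,.103],c).round(0).tolist() for k in(-.024,-.012,0,.012,.024)])
E
```

```text
t 13.15 pos [0.6142 0.0597 0.2412] q6 -1.4 dist [ 0.0002  0.0033 -0.0162] rv [-0.001 -0.003 -0.008] n 1
0.03 0.33 1.62 -0.001 -0.003 -0.008; 
[[234.0, 132.0], [247.0, 132.0], [260.0, 132.0], [273.0, 132.0], [286.0, 132.0]]
[[235.0, 180.0], [248.0, 180.0], [260.0, 180.0], [273.0, 180.0], [286.0, 180.0]]
```

View pics/w3.png

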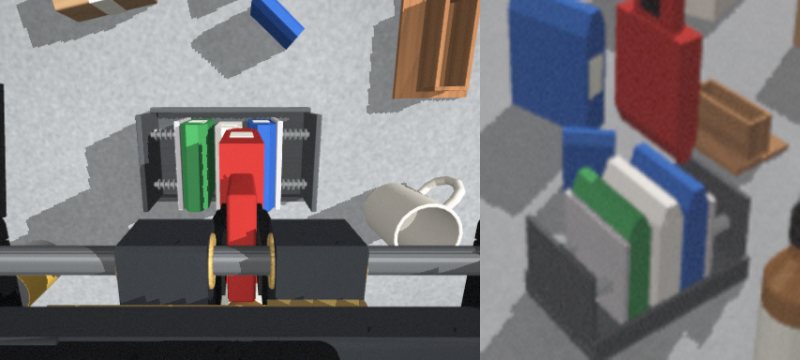

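The wrist view shows green, white and blue under the red case. The white/blue boundary is at column ~245 of 480 (full 261), which matches my predicted 260. I shift 3 mm and start down.

carry_out(increments="0 0.33 1 0 0 -0.008; 0 0 1 0 0 0; 0 0 1 0 0 0; 0 0 0 0 0 0; 0 0 0.8 0 0 0; 0 0 0.8 0 0 0; 0 0 0 0 0 0")

```text
t: 13.95
ee_pos: [0.6142, 0.0665, 0.1968]
orientation: [-0.0, 0.085, 0.996, -0.0]
wrist_force: [-0.3, -2.0, -2.0]
gripper_width: 0.0137
grasp_force: 30.0
```

carry_out(increments="0 -0.3 0 0 0 0; 0 0 0 0 0 0; 0 0 0.7 0 0 0; 0 0 0.7 0 0 0; 0 0 0.7 0 0 0; 0 0 0 0 0 0")

```text
t: 14.55
ee_pos: [0.6138, 0.0642, 0.1756]
orientation: [-0.0, 0.085, 0.996, 0.0]
wrist_force: [2.4, -0.3, -3.6]
gripper_width: 0.014
grasp_force: 30.0
```

carry_out(increments="0 0 0.7 0 0 0; 0 0 0.7 0 0 0; 0 0 0.7 0 0 0; 0 0 0.7 0 0 0; 0 0 0 0 0 0; 0 0 0 0 0 0")

```text
t: 15.15
ee_pos: [0.6138, 0.0638, 0.1478]
orientation: [-0.0, 0.085, 0.996, -0.0]
wrist_force: [2.3, -1.2, -5.0]
gripper_width: 0.014
grasp_force: 30.0
```

carry_out(increments="0 0 0.6 0 0 0; 0 0 0.6 0 0 0; 0 0 0.6 0 0 0; 0 0 0.4 0 0 0; 0 0 0 0 0 0; 0 0 0 0 0 0")

```text
t: 15.75
ee_pos: [0.6135, 0.064, 0.1259]
orientation: [-0.001, 0.085, 0.996, 0.0]
wrist_force: [1.1, 1.0, -5.8]
gripper_width: 0.0138
grasp_force: 30.0
```

carry_out(increments="0 0 0.4 0 0 0; 0 0 0.3 0 0 0; 0 0 0.2 0 0 0; 0 0 0.1 0 0 0; 0 0 0 0 0 0; 0 0 0 0 0 0")

```text
t: 16.35
ee_pos: [0.6138, 0.064, 0.1165]
orientation: [0.0, 0.085, 0.996, 0.0]
wrist_force: [0.7, 1.2, 0.4]
gripper_width: 0.0137
grasp_force: 30.0
```

```bash
python3 - <<'E'
from h import *
o=env.get_obs();print(o['ee_pos'],o['wrist_force'])
s=np.ascontiguousarray(env.get_image("scene")[110:240,220:360,::-1]);im=np.ascontiguousarray(env.get_image("wrist")[:,:,::-1])
cv2.imwrite("pics/w4.png",np.hstack([cv2.resize(im,(400,450)),cv2.resize(s,(400,450),interpolation=cv2.INTER_CUBIC)]))
E
```

```text
[0.61384153 0.0639807  0.11653654] [0.71956379 1.18415623 0.40828303]
```

View pics/w4.png

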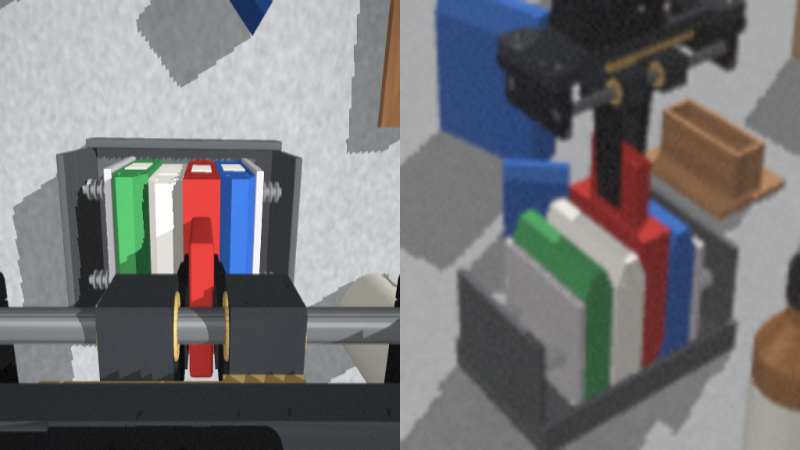

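Red sits between white (left) and blue (right), all upright. The force is rising, so I press 2–3 mm more to confirm the floor.

carry_out(increments="0 0 0.1 0 0 0; 0 0 0.1 0 0 0; 0 0 0.1 0 0 0; 0 0 0 0 0 0")

```text
t: 16.85
ee_pos: [0.614, 0.064, 0.1157]
orientation: [0.001, 0.085, 0.996, 0.0]
wrist_force: [-5.3, 0.7, 21.1]
gripper_width: 0.0139
grasp_force: 30.0
```

On the floor (21 N, stiff, TCP at the expected 0.116). Release and retreat.

carry_out(increments="0 0 -0.15 0 0 0; 0 0 0 0 0 0; 0 0 0 0 0 0; 0 0 0 0 0 0", jaw=3.5)

```text
t: 17.25
ee_pos: [0.6136, 0.0638, 0.1147]
orientation: [-0.0, 0.085, 0.996, -0.0]
wrist_force: [0.6, 0.2, -0.2]
gripper_width: 0.0341
grasp_force: 0.0
```

carry_out(increments="0 0 -1 0 0 0; 0 0 -3 0 0 0; 0 0 -4 0 0 0; 0 0 -4 0 0 0; 4 0 0 0 0 0; 4.5 0 0 0 0 0; 4.5 0 0 0 0 0; 3 0 0 0 0 0")

```text
t: 18.05
ee_pos: [0.4534, 0.0914, 0.2358]
orientation: [-0.0, 0.085, 0.996, 0.0]
wrist_force: [0.4, 1.0, 0.8]
gripper_width: 0.0348
grasp_force: 0.0
```

carry_out(increments="0 4 0 0 0 0; 0 4.5 0 0 0 0; 0 4.5 0 0 0 0; 0 4.5 0 0 0 0; 0 4.5 0 0 0 0; 0 4 0 0 0 0; 0 2 0 0 0 0; 0 0 0 0 0 0")

```text
t: 18.85
ee_pos: [0.5035, 0.3693, 0.2351]
orientation: [0.0, 0.084, 0.996, 0.0]
wrist_force: [-0.1, -0.5, -0.6]
gripper_width: 0.0349
grasp_force: 0.0
```

```bash
python3 - <<'E'
from h import *
b=np.ascontiguousarray(env.get_image("top")[80:270,100:440,::-1]);s=np.ascontiguousarray(env.get_image("scene")[120:320,90:400,::-1])
cv2.imwrite("pics/fin.png",np.vstack([cv2.resize(b,(520,290),interpolation=cv2.INTER_CUBIC),cv2.resize(s,(520,310),interpolation=cv2.INTER_CUBIC)]))
E
```

```text
(no output)
```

View pics/fin.png

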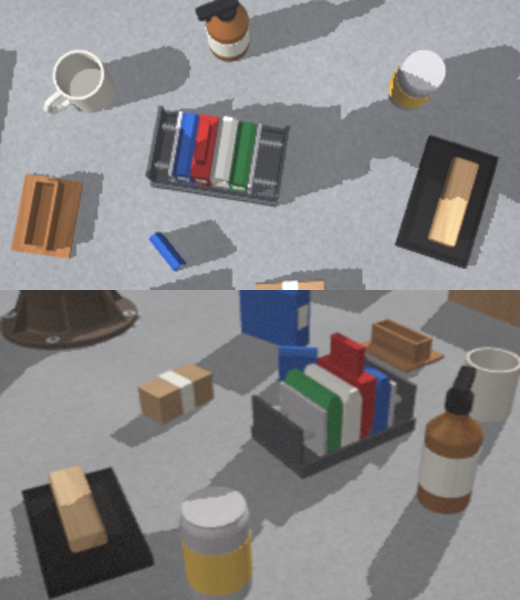

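The brush lies flat in the tray at (455,200). The cases stand upright in the order blue, red, white, green around (215,150), and nothing else has moved. Handing in.

```bash
python3 -c "
from cell import env
print(env.job_done())"
```

```text
the job is handed in; nothing more can be done
None
```

The brush lies flat, bristles down, in the black tray; the red case is filed between blue and white on the rack floor with all four cases upright and the other items unmoved, and the job was handed in at about 19 s (no verdict was returned).

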